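Hold the bleed valve of the sample cylinder open with the plunger

ROBOT

A 7-joint arm with a two-finger parallel gripper is mounted at the origin on the work surface. World frame = base frame: x ahead of the robot, y to its left, z up, the work surface at z = 0. Lengths are in m, angles in rad, forces in N, time in s.
With the tool pointing down it reaches from about 0.425 to 0.925 m from the base axis. Payload 6.8 kg.
Tool frame: the origin (TCP) lies on the front face of the gripper's body, between the roots of the fingers; the fingertips stand 73 mm ahead of it and the grasp point (between the pads) lies 54 mm ahead of it (env.nose_length is the distance from the TCP to the fingertips, in m); z points along the fingers, y is the direction in which the jaws open and shut (so a half turn about z gives the same grasp; the last joint's range is limited). The gripper opens to 85 mm and grips with 20 to 120 N. Pads are 22 mm wide; open, the fingers measure 114 mm over their backs; the gripper's body (76 mm by 85 mm) begins 54 mm behind the grasp point. The pads swing forward as they close: fully open they stand 13 mm farther back than shut.
Start: joints at [1.069, 0.477, 0.022, 1.555, -0.011, 1.109, -0.083], TCP at [0.259, -0.623, 0.304] pointing down, gripper open.
Joint ranges: [-2.96, 2.96], [-0.34, 2.1], [-1.41, 1.46], [0.24, 2.44], [-1.37, 4.51], [0.17, 1.92], [-2.96, 2.96]. Speed limits (rad/s): [2.39, 2.39, 3.14, 3.14, 3.14, 3.14, 3.14].

INTERFACE

Orientations are given as a unit quaternion [w, x, y, z].
In Python, from cell import env, kin, camera, calibration, job gives the robot as it stands. The module is installed in compiled form; this text tells all that it offers. Calls block until the motion is done:
- env.reach(position, orientation): joint-space move of the TCP to a pose.
- env.movel(position, velocity=0.15, rot=None, stop_force=None): straight line of the TCP; rot=None keeps the orientation; velocity is the mean speed in m/s. With stop_force (N) it stops when the force on the tool has changed by that much, and returns True; else False.
- env.goto_joints(angles): joint-space move.
- env.grip(opening, f_grip=None): finger opening in m; f_grip is the grip in N (None keeps the last); returns when the fingers have stopped.
- env.dwell(seconds).
- kin.inverse_kinematics(position, orientation): joint angles nearest the present ones, or None.
- env.get_state(): the state.
- camera(name): name is "side" or "top" or "wrist"; returns (picture, depth): 480x640x3 uint8, blue, green, red; 480x640 float32, m along the optical axis (not along the pixel's ray), 0 where there is no reading.
- calibration(name): a dict with "fx", "fy", "cx", "cy" (pixels), "rvec" (rotation vector, rad) and "tvec" (3), from world to camera coordinates, as OpenCV has them. Camera axes: x right, y down, z forward; pixel columns grow to the right and rows downward; lengths in m; the calibration is good to about 2 mm. A picture is of the moment at which its call begins: read the wrist's pose just before it. calibration takes no time and is no camera call; for the wrist camera it gives the pose at the moment of the call.
A pose or a line that the arm cannot do raises env.PlanningError and nothing moves.
- job.job_done(): hands the job in, once; it reports no verdict.
The state is a dict: "time": time; "qpos": joint angles; "joint_velocities": joint speeds; "joint_torque": joint torques, N m; "tcp_pos": TCP position; "orientation": TCP orientation; "force": force on the tool from outside, world axes, zero at the start; "torque": the same for the moment, N m; "opening": finger opening in m.
Only numpy, scipy, OpenCV 4.12 (cv2) and the standard library are available. Lean on these libraries where they do the work, as an engineer would, in place of code of your own. Each camera call takes 0.05 s, during which the arm holds its last target. There are 200 camera calls.

TASK

Take the long plunger (plain upright black handle) out of the rack, put it down the upright steel sample cylinder and feel for where it lands on the spring-loaded bleed valve hidden inside, then push the valve 12 mm down from there (it then pushes back with about 10 N) and keep it there, never driving it to the bottom of its travel. Finish while still holding: the program ends with the gripper pressing the plunger, upright in the cylinder, and the valve 12 mm down. Leave the short T-handled plunger, the pan, the jar and the clamp ring where they are.

Things in the scene. Friction and masses are not known exactly. Their poses are not given: they have to be found in the camera images.
- plunger_grip (a point): Mid-height of the long plunger's handle, on its axis; z up. Loose, 0.16-0.26 kg, hanging upright in a rack hole. Handle: upright black cylinder, 22 mm diameter, 50 mm tall. Below it a steel collar, 40 mm diameter, 6 mm thick, its top 25 mm below this point (fingertips may push on it), then a shank, 18 mm diameter, 105 mm long, white at its lower end, tapered to 10 mm over the last 9 mm.
- plunger_tip (a point): Centre of the lower end of the long plunger's shank, 136 mm below plunger_grip on its axis; z points up along the plunger.
- rack: Fixed aluminium rack, 75 mm (x) by 190 mm (y), top at 120 mm; origin on the table under its centre, z up. Two 22 mm holes through its top plate at y = +55 and -55 mm hold the two plungers, whose collars rest on the plate; which is in which hole varies. Rack and sample cylinder may swap sides.
- short_plunger: Bystander: other plunger in the rack, same collar and shank diameter but only 55 mm long below the collar, with a steel T-handle (crossbar 52 mm long, 12 mm thick, its top 40 mm above the collar's underside). Origin at the centre of the collar's underside, z up.
- mouth (a point): Centre of the open top of the fixed steel sample cylinder, 145 mm above the table, on its vertical axis; z up. A funnel 50 mm wide inside, 22 mm deep, narrows to a 26 mm bore. In the bore, 55 to 75 mm below this point (varies, not measured: feel for it), lies the top of the bleed valve, a 23 mm brass disc. Base plate 150 x 130 mm with a white knob on either side.
- valve (a joint): How far the spring-loaded bleed valve is pushed down from rest, in m: 0 at rest, grows downward, 0.026 at the bottom. It starts to yield at about 3.6 N and stiffens by 0.5 N per mm: about 9.6 N at 12 mm, 16.6 N at the bottom. Springs back when released. The plunger's weight alone does not move it.
- pan: Bystander: loose open stainless pan, 120 x 190 x 65 mm, origin under its centre.
- jar: Bystander: loose amber jar with a white cap, 60 mm in diameter, 85 mm tall, origin under its centre.
- clamp_ring: Bystander: loose flat steel ring, 64 mm outside, 44 mm inside, 12 mm thick, origin under its centre.

How it is judged:
On the way, in this order (a step that is already met when the one before it is completed fails the run):
1. the long plunger is lifted out of the rack (z of plunger_tip in the frame of rack above 0.122 m and contact force between the fingers and plunger above 1 N), for 0.1 s.
2. its tip is in the bore of the sample cylinder (z of plunger_tip in the frame of mouth below -0.03 m and horizontal distance between plunger_tip and mouth below 0.012 m), for 0.1 s.
At the end, for the whole second after the job is handed in: The valve is held 12 mm down (between 8 and 16 mm) by the long plunger, which stands in the cylinder's bore within 10 degrees of upright, while the gripper's fingers bear on the plunger with more than 3 N; all this through the last second (value of joint valve between 0.008 and 0.016 m and contact force between the fingers and plunger above 3 N and horizontal distance between plunger_tip and mouth below 0.01 m and z of plunger_tip in the frame of mouth below -0.05 m and angle between plunger_tip's own z axis and vertical below 0.17 rad); the arm keeps its last pose, push and grip.
It fails at once if the valve was driven to the bottom of its travel (beyond 23 mm) (value of joint valve above 0.023 m).
It fails at once if the short plunger was moved or pulled out (distance of short_plunger from where it was at the start of the episode above 0.025 m).
It fails at once if the pan, jar or clamp ring was pushed away (distance of any of pan, jar, clamp_ring from where it was at the start of the episode above 0.03 m).
It also fails if it takes over 42 s, if anything falls off the work surface, if the arm or the gripper's body presses on something with over 40 N, if the wrist force passes 120 N, or if a joint passes its speed limit or range.

## Working session

There is one attempt and no reset: what is moved stays moved. The work goes in short steps, each a Python script; the robot and the scene stay as the last script left them, time stands still between calls to the robot, and variables do not carry over. Pictures are saved under pics/ and viewed, about 8 in all and at most 12, crops included, and the job is handed in when it is done.

```bash
mkdir -p pics
cat > h.py <<'E'
import numpy as np, cv2
from cell import env, kin, camera, calibration, job
def cloud(name):
    c=calibration(name); img,d=camera(name)
    v,u=np.mgrid[0:480,0:640]
    P=np.dstack([(u-c["cx"])/c["fx"]*d,(v-c["cy"])/c["fy"]*d,d])
    R,_=cv2.Rodrigues(np.array(c["rvec"],float)); t=np.array(c["tvec"],float).ravel()
    W=(P-t)@R
    W[d==0]=np.nan
    return img,d,W
E
python3 - <<'E'
from h import *
s=env.get_state(); print(s["time"],s["tcp_pos"],s["orientation"],s["force"],s["opening"])
for n in("top","side"):
    img,d,W=cloud(n); cv2.imwrite(f"pics/{n}0.png",img); np.savez(f"{n}0.npz",img=img,W=W)
    R,_=cv2.Rodrigues(np.array(calibration(n)["rvec"],float)); print(n,-R.T@np.array(calibration(n)["tvec"]).ravel(),(d>0).mean())
E
```

```text
0.0 [ 0.25881169 -0.62290751  0.30291915] [-8.91675242e-04  9.80674388e-01  1.95644812e-01 -2.40397658e-04] [-0.27026044  0.37508237  0.22742361] 0.08569177085402563
top [0.48245674 0.00821059 0.85027265] 0.9961263020833333
side [0.39591707 0.58196532 0.78995232] 0.9959147135416667
```

View pics/top0.png

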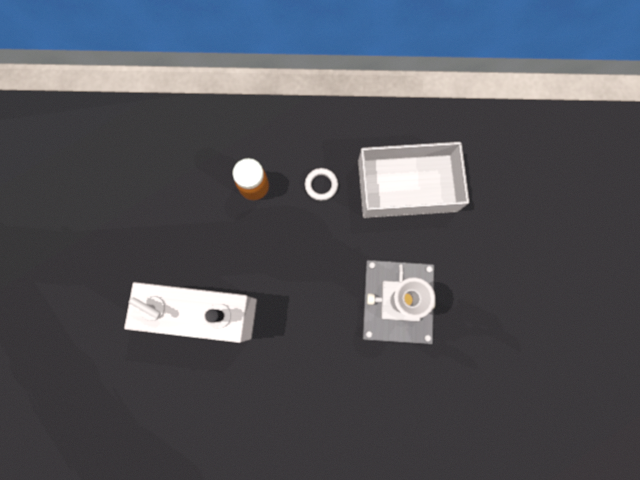

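View pics/side0.png

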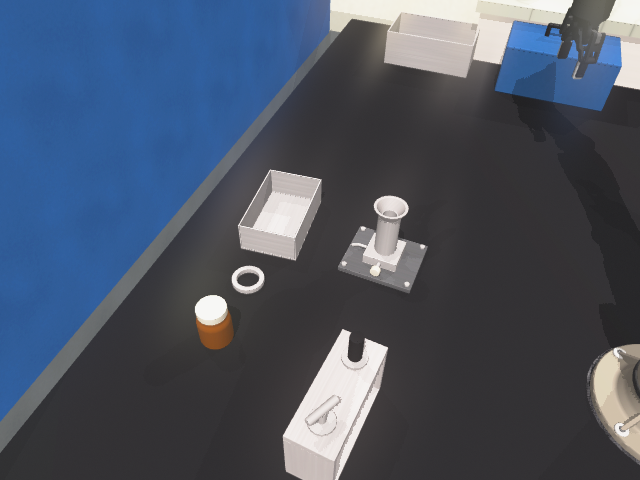

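Top view: long plunger's handle at about (214,316), T-handle at (146,310), mouth at (415,298), clear of each other. In the side view, the handle is at (356,347) and the mouth at (391,207).

Run:
```python
from h import *
for n,(hu,hv),(mu,mv),(ru,rv) in(("top",(216,316),(413,298),(190,314)),("side",(356,350),(391,207),(340,385))):
    f=np.load(f"{n}0.npz"); img,W=f["img"],f["W"]; z=W[...,2]
    v,u=np.mgrid[0:480,0:640]
    # handle: dark, z>0.13
    m=(np.hypot(u-hu,v-hv)<25)&(img.max(2)<70)&(z>.13)&(z<.2)
    Q=W[m]; print(n,"handle n",m.sum(),"zmax",np.percentile(Q[:,2],[2,50,98]))
    t=Q[Q[:,2]>np.percentile(Q[:,2],98)-.004]; print(" top",cv2.minEnclosingCircle(t[:,:2].astype(np.float32)),t.mean(0))
    # rim
    m=(np.hypot(u-mu,v-mv)<32)&(z>.139)&(z<.155)
    Q=W[m]; print(" rim",m.sum(),cv2.minEnclosingCircle(Q[:,:2].astype(np.float32)),Q[:,2].mean())
    m=(np.hypot(u-ru,v-rv)<90)&(z>.115)&(z<.1235)&(np.hypot(u-mu,v-mv)>60)
    Q=W[m]; print(" rack",m.sum(),cv2.minAreaRect(Q[:,:2].astype(np.float32)),np.median(Q[:,2]))
    m=(np.hypot(u-hu,v-hv)<25)&(z>.1237)&(z<.130)&(img.max(2)>90)
    Q=W[m]; print(" collar",m.sum(),cv2.minEnclosingCircle(Q[:,:2].astype(np.float32)) if m.sum()else 0)
```

```text
top handle n 70 zmax [0.13497122 0.16162411 0.17512465]
 top ((0.4861330986022949, 0.1635085940361023), 0.008088980801403522) [0.48657051 0.16118991 0.17389508]
 rim 562 ((0.5188438892364502, -0.14761948585510254), 0.03214838728308678) 0.1429429799218642
 rack 4362 ((0.49063682556152344, 0.22418677806854248), (0.1908978670835495, 0.07511061429977417), 84.44245910644531) 0.11885098282219904
 collar 203 ((0.48549947142601013, 0.16892574727535248), 0.019920943304896355)
side handle n 391 zmax [0.1318031  0.16596101 0.17684209]
 top ((0.48693984746932983, 0.16904594004154205), 0.011266526766121387) [0.48644158 0.16963211 0.17499329]
 rim 314 ((0.5191469788551331, -0.14786604046821594), 0.03464752808213234) 0.1425521212681274
 rack 5279 ((0.4921920895576477, 0.22386755049228668), (0.19204367697238922, 0.0761076882481575), 84.64546203613281) 0.1191929334646718
 collar 262 ((0.4865817129611969, 0.16965541243553162), 0.020206714048981667)
```

Both views agree to about 1 mm, and the rack's geometry puts the hole at (0.486, 0.169). The plunger is at (0.486, 0.169) and the mouth at (0.519, -0.148). I'll move in and grasp with the jaws closing along x.

Run:
```python
from h import *
P=np.array([.4863,.1693]); s2=.5**.5
best=None
for q in([0,s2,s2,0],[0,s2,-s2,0]):
    js=[kin.inverse_kinematics([x,y,z],q) for x,y,z in((*P,.32),(*P,.205),(*P,.37),(.519,-.1477,.37),(.519,-.1477,.24))]
    print(q,[None if j is None else np.round(j,2).tolist() for j in js])
    if all(j is not None for j in js):
        c=max(abs(j[6]) for j in js)
        if best is None or c<best[0]: best=(c,q)
q=best[1]; print("use",q); np.save("q.npy",q)
env.grip(.07)
env.reach([*P,.32],q); print(env.get_state()["time"])
env.movel([*P,.205],.1,stop_force=8)
s=env.get_state(); print(s["time"],s["tcp_pos"],s["force"])
img,d,W=cloud("side"); cv2.imwrite("pics/s1.png",img[200:480,200:560])
```

```text
[0, 0.7071067811865476, 0.7071067811865476, 0] [[0.34, 0.34, -0.96, 1.87, 0.31, 1.1, -0.74], [0.32, 0.53, -0.98, 1.98, 0.55, 0.93, -0.95], [0.34, 0.27, -0.94, 1.8, 0.24, 1.19, -0.67], [0.55, 0.23, -0.46, 1.77, 0.11, 1.16, 0.06], [0.54, 0.37, -0.46, 1.92, 0.2, 0.9, -0.02]]
[0, 0.7071067811865476, -0.7071067811865476, 0] [[0.48, 0.42, -1.17, 1.86, 0.43, 1.15, 2.3], [0.44, 0.64, -1.18, 1.97, 0.7, 1.02, 2.07], [0.5, 0.35, -1.18, 1.8, 0.35, 1.22, 2.37], [-0.81, 0.43, 1.3, 1.85, -0.44, 1.21, -2.51], [0.05, 0.33, 0.14, 1.95, -0.06, 0.86, -2.92]]
use [0, 0.7071067811865476, 0.7071067811865476, 0]
3.3083
4.6083 [0.48668274 0.16956227 0.20562093] [0.0465653  0.17580207 0.01050963]
```

View pics/s1.png

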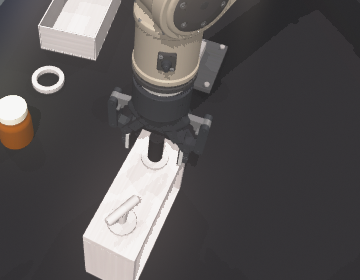

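The crop shows the fingers straddling the black handle at crop (155,148), clear of the rack and of the T-handle at (122,210). Next I grip and lift.

Run:
```python
from h import *
f0=env.get_state()["force"]
env.grip(.015,70); s=env.get_state(); print(s["opening"],s["tcp_pos"],s["force"])
x,y,_=s["tcp_pos"]
env.movel([.4863,.1693,.37],.12); env.dwell(.3)
s=env.get_state(); print(s["time"],s["opening"],s["tcp_pos"],s["force"]-f0)
img,d,W=cloud("side"); cv2.imwrite("pics/s2.png",img[150:480,200:560]); np.savez("s2.npz",img=img,W=W)
img,d,W=cloud("top"); np.savez("t2.npz",img=img,W=W)
```

```text
0.0206103896374534 [0.48645448 0.16934246 0.20533962] [-1.65688053 -0.27235751  4.33868734]
6.9917 0.020593086303587513 [0.4862416  0.16928581 0.36975598] [ 2.08917878 -0.78890207 -1.30908846]
```

View pics/s2.png

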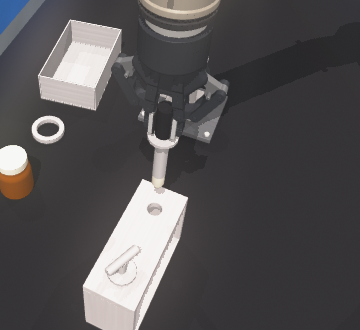

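The plunger hangs from the fingers, with its tip at crop (158,186) above the empty hole. I'll check its tilt and tip from the shank's depth points, then carry it over the mouth.

Run:
```python
from h import *
f=np.load("s2.npz"); W=f["W"]; cam=np.array([.396,.582])
m=(np.hypot(W[...,0]-.486,W[...,1]-.169)<.03)&(W[...,2]>.17)&(W[...,2]<.32)
Q=W[m]
v=np.array([.486,.169])-cam; v/=np.linalg.norm(v); w=np.array([-v[1],v[0]])
for a in np.arange(.17,.32,.0125):
    k=Q[(Q[:,2]>=a)&(Q[:,2]<a+.0125)]
    if len(k)>4:
        l=(k[:,:2]-[.4862,.1693])@w; r=(k[:,:2]-[.4862,.1693])@v
        print(round(a+.006,3),len(k),"lat %.4f %.4f mid %.4f  near %.4f"%(l.min(),l.max(),(l.min()+l.max())/2,np.percentile(r,10)))
q=np.load("q.npy")
env.movel([.519,-.1477,.37],.2); env.dwell(.2)
s=env.get_state(); print(s["time"],s["tcp_pos"],s["force"],s["opening"])
img,d,W=cloud("side"); cv2.imwrite("pics/s3.png",cv2.resize(img[60:320,280:520],None,fx=2,fy=2)); np.savez("s3.npz",img=img,W=W)
```

```text
0.189 45 lat -0.0078 0.0076 mid -0.0001  near -0.0088
0.201 65 lat -0.0083 0.0085 mid 0.0001  near -0.0085
0.214 78 lat -0.0086 0.0090 mid 0.0002  near -0.0087
0.226 77 lat -0.0087 0.0089 mid 0.0001  near -0.0086
0.239 79 lat -0.0086 0.0092 mid 0.0003  near -0.0086
0.251 81 lat -0.0084 0.0092 mid 0.0004  near -0.0084
0.264 80 lat -0.0086 0.0081 mid -0.0003  near -0.0086
0.289 327 lat -0.0189 0.0200 mid 0.0006  near -0.0178
0.301 187 lat -0.0231 0.0242 mid 0.0006  near -0.0139
0.314 274 lat -0.0240 0.0248 mid 0.0004  near -0.0140
9.0333 [ 0.51902141 -0.14701185  0.37009041] [-0.64060459 -0.39785164 -0.78116571] 0.02045429890531183
```

View pics/s3.png

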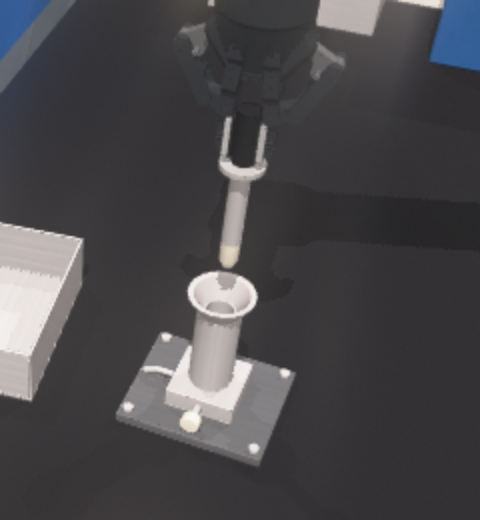

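The plunger hangs upright (shank axis within 0.5 mm), with its tip at about (228,258) above the funnel centre (222,295). I lower it into the bore and feel slowly for the valve.

Run:
```python
from h import *
M=[.519,-.1477]
def st(t):
    s=env.get_state(); print(t,round(s["time"],2),np.round(s["tcp_pos"],4),np.round(s["force"],2),np.round(s["torque"],2),round(s["opening"],4)); return s
hit=env.movel([*M,.288],.06,stop_force=6); st(("down",hit))
if not hit:
    env.dwell(.3); st("rest")
    hit=env.movel([*M,.252],.01,stop_force=3); st(("feel",hit)); env.dwell(.3); st("after")
```

```text
('down', False) 10.6 [ 0.5193 -0.1477  0.2884] [-0.45 -0.44 -2.63] [ 0.01 -0.02  0.04] 0.0209
rest 10.9 [ 0.519  -0.1477  0.2881] [ 0.89 -0.14 -1.22] [-0.03 -0.01  0.  ] 0.0206
('feel', True) 13.06 [ 0.519  -0.1477  0.2649] [1.4  0.29 2.64] [-0.03 -0.17  0.07] 0.0208
after 13.36 [ 0.5188 -0.1477  0.2647] [ 2.17 -0.56  2.21] [-0.03 -0.58 -0.01] 0.0205
```

Contact came at TCP z of about 0.265, so the tip is 70 mm below the mouth, inside the 55–75 mm band. The force change was about 3.4 N, close to the yield point. I push in steps and check the spring slope.

Run:
```python
from h import *
M=[.519,-.1477]; z0=.2648
for dz in(.003,.006,.009):
    h=env.movel([*M,z0-dz],.012,stop_force=9); env.dwell(.25)
    F=[];Z=[]
    for i in range(8):
        s=env.get_state(); F.append(s["force"]);Z.append(s["tcp_pos"][2]); env.dwell(.03)
    print(h,round(s["time"],2),dz,"depth %.2f mm"%(1e3*(z0-np.mean(Z))),np.round(np.mean(F,0),2),np.std(F,0).round(2),s["opening"])
```

```text
False 14.21 0.003 depth 2.92 mm [ 1.18 -0.19  3.62] [0.35 0.34 0.48] 0.020367158182612612
False 15.12 0.006 depth 5.93 mm [ 1.25 -0.18  5.4 ] [0.47 0.46 0.39] 0.020510296662519422
False 16.04 0.009 depth 8.77 mm [ 0.82 -0.34  6.79] [0.36 0.56 0.46] 0.019979562393127433
```

The valve force above baseline is 4.8, 6.6 and 8.0 N at 2.9, 5.9 and 8.8 mm. The spring law predicts 5.1, 6.6 and 8.0 N, so the contact point is right. Now on to 12 mm.

Run:
```python
from h import *
M=[.519,-.1477]; z0=.2648
env.movel([*M,z0-.012],.012,stop_force=9); env.dwell(.5)
F=[];Z=[]
for i in range(20):
    s=env.get_state(); F.append(s["force"]);Z.append(s["tcp_pos"][2]); env.dwell(.03)
print(s["time"],"depth",1e3*(z0-np.mean(Z)),np.mean(F,0),s["opening"],s["tcp_pos"])
img,d,W=cloud("side"); cv2.imwrite("pics/s4.png",cv2.resize(img[60:320,280:520],None,fx=2,fy=2))
m=(np.hypot(W[...,0]-.519,W[...,1]+.1477)<.03)
for a in np.arange(.138,.178,.004):
    k=W[m&(W[...,2]>=a)&(W[...,2]<a+.004)]
    if len(k): print(round(a,3),len(k),k.min(0)[:2].round(4),k.max(0)[:2].round(4))
```

```text
17.6083 depth 11.592896572799383 [ 0.33491001 -0.17354836  8.4055204 ] 0.020427894556598537 [ 0.51916549 -0.14768761  0.25320011]
0.138 78 [ 0.4891 -0.1703] [ 0.5474 -0.1196]
0.142 110 [ 0.4895 -0.1709] [ 0.549  -0.1185]
0.146 16 [ 0.5108 -0.1456] [ 0.5275 -0.136 ]
0.15 19 [ 0.5112 -0.1466] [ 0.5279 -0.137 ]
0.154 11 [ 0.5122 -0.1441] [ 0.5254 -0.1384]
0.158 1 [ 0.514  -0.1397] [ 0.514  -0.1397]
0.166 25 [ 0.5005 -0.1472] [ 0.5379 -0.1264]
0.17 116 [ 0.5004 -0.154 ] [ 0.539  -0.1253]
0.174 22 [ 0.5008 -0.1454] [ 0.5295 -0.1285]
```

View pics/s4.png

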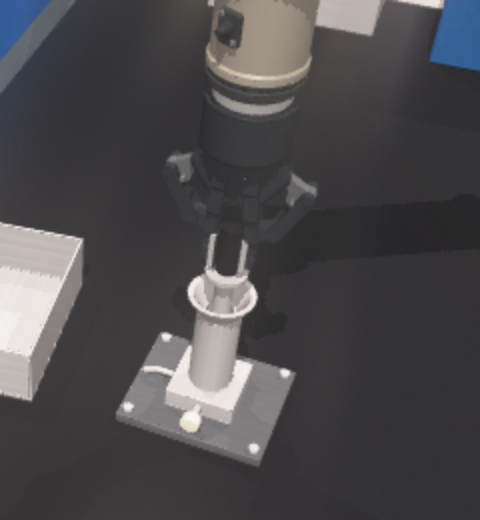

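The plunger stands upright in the mouth at (222,293), gripped just above the collar. The collar underside is at 0.168 m, as expected with no slip. Valve force is 9.6 N, so I'm handing in.

```bash
python3 -c "
from h import *
job.job_done(); s=env.get_state(); print(s['time'],s['tcp_pos'],s['force'])"
```

```text
the job is handed in; nothing more can be done
the job is handed in; nothing more can be done
```

I took the long plunger out of the rack, lowered it into the sample cylinder and pushed the bleed valve about 12 mm down. I handed in at about 17.6 s with the gripper still pressing. The hand-in reports no verdict, so the result rests on my own checks.

- **Landing:** the plunger met the valve about 70 mm below the mouth, inside the expected 55–75 mm.
- **Push depth:** at the end the arm's position gave 11.6 mm. The valve force was 9.6 N, which matches 12 mm; earlier steps at 3, 6 and 9 mm also followed the spring law within about 0.3 N.
- **Plunger:** it showed less than 0.5 mm of sideways drift along the shank after lifting, and looked upright in the bore at the end. It did not slip in the grip, which was set to 70 N.
- **Bystanders:** the T-handled plunger, pan, jar and clamp ring were never approached. I did not measure their positions again at the end.

No check failed; the only small disagreement is 11.6 mm by position against 12 mm by force, and both are well inside 8–16 mm.

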